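# Ring two rivet marks, index the dividing plate three clicks and hold it

### The arm

A 6-joint arm with a two-finger parallel gripper is mounted at the origin on a cart in front of the work surface, level with it; the furniture and walls round the work are solid. World frame = base frame: x ahead of the robot, y to its left, z up, the work surface at z = 0. Lengths are in mm, angles in rad, forces in N, time in s.
With the tool pointing down it reaches from about 350 to 875 mm from the base axis. Payload 4.2 kg.
Tool frame: the origin (TCP) lies midway between the tips of the shut fingers; the grasp point (between the pads) lies 19 mm behind it (arm.hold_point_z is the distance from the TCP to the grasp point, in mm); z points along the fingers, y is the line along which they close (so a half turn about z gives the same grasp; the last joint's range is limited). The gripper opens to 85 mm and grips with 20 to 120 N. Pads are 22 mm wide; open, the fingers measure 114 mm over their backs; the gripper's body (76 mm by 85 mm) begins 54 mm behind the grasp point. The pads swing forward as they close: fully open they stand 13 mm farther back than shut.
Start: joints at [-1.06, 0.385, 0.008, 0, -1.194, -0.259], TCP at [155.734, -605.265, 231.312] pointing down, gripper open.
Joint ranges: [-3.14, 3.14], [-1.21, 2.06], [-1.07, 1.41], [-3.16, 2.05], [-2.99, -0.16], [-3.1, 3.1]. Speed limits (rad/s): [2.79, 2.79, 3.14, 3.14, 3.14, 3.14].

### API

Orientations are given as a unit quaternion [x, y, z, w].
In Python, from bench import arm, vision gives the robot as it stands. The module is installed in compiled form; this text tells all that it offers.
- The arm moves only by the tool servo_tool, never from a script. Its argument "plan" is a list of rows, each a list of 7 numbers: the shift along the world's x, y, z each as a share of 300 mm, from -1 to 1, then the turn, a rotation vector about the world's x, y, z each as a share of 2 rad, from -1 to 1, then the opening, from 0 (shut) to 1 (fully open). A call has 1 to 20 rows; each row shifts and turns the commanded pose from where the row before left it; what a row does not reach is not made up. A row lasts 1/8 s, in which the tool goes at most 62.5 mm and 10.7 degrees, less where a joint would pass 70% of its speed; a pose out of reach is approached as far as the arm can. A call with a number of a shift or a turn outside -1 to 1 is refused whole. A call with a gripper value outside its range is refused whole. The fingers move at their own pace and stop on an object; the grip force is fixed at half the most. Time passes only in rows, so rows that do not move let the fingers close. It gives the time, the measured TCP pose, the force, the opening and the grip force at its end, in the units of the state.
- arm.read_state(): the state, without advancing time (a new reading comes with each control period).
- vision.get_image(name): name is "scene" or "top" or "wrist"; returns a dict with "image" (400x640x3 uint8, red, green, blue), "z_map" (400x640 float32, mm along the optical axis (not along the pixel's ray), 0 where there is no reading), "K" (3x3 intrinsics, pixels), "world_to_cam" (4x4, takes a point from world to camera coordinates); the wrist camera has in their place "mount" (4x4, takes a point from camera to tool coordinates, whose origin is the TCP and whose axes are the flange's). Camera axes: x right, y down, z forward; pixel columns grow to the right and rows downward; lengths in mm; the calibration is good to about 2 mm. A picture is of the moment at which its call begins: read the wrist's pose just before it.
- arm.job_done(): hands the job in; it is judged then, once.
The state is a dict: "clock": time; "joints": joint angles; "joint_vel": joint speeds; "joint_efforts": joint torques, N m; "position": TCP position; "ee_rot": TCP orientation; "contact_force": force on the tool from outside, world axes, zero at the start; "wrist_torque": the same for the moment, N m; "gripper_width": finger opening in mm; "grasp_force": force on a finger pad.
Only numpy, scipy, OpenCV 4.12 (cv2) and the standard library are available. Lean on these libraries where they do the work, as an engineer would, in place of code of your own. Each camera call takes 0.05 s, during which the arm holds its last target. There are 200 camera calls.

### The job

Take the middle drive punch upright out of the wooden block nearer the robot and touch its tip lightly on the two white dots of the brown round board that stand at the red pointer, the inner dot first and then the outer one, to print where the rivet holes go, then stand the punch back in its middle hole. Then turn the black bar knob of the dividing plate clockwise (seen from above) by exactly three clicks, without going on to the fourth, so that the next pair of dots comes to the pointer. Finish while still gripping the knob there, so that I can tighten the lock screw; do not turn the plate before the dots are printed, and leave the other tools alone.

Things in the scene. Friction and masses are not known exactly. Their poses are not given: they have to be found in the camera images.
- indexer: dividing plate fixed to the bench: green cast base (12 mm thick), star wheel with 18 notches (168 mm across, z 20 to 30 mm), round board (top face z = 40 mm) and bar knob on one upright axis. Origin on that axis at the bench top. Red pointer at its -x (tip 75 mm from the axis, 51 mm high); spring plunger in an aluminium block at its +y (to 145 mm out, 43 mm high), lock screw at its -y.
- round_board: round of brown fibre board, 132 mm across and 4 mm thick, turning with the star wheel; it lies on a rubber pad and gives about 1 mm under 6 N; six pairs of white dots, 6.6 mm across, every 60 degrees on pencilled radial lines. Origin on the axis at its underside, its top face 4 mm above the origin.
- mark_inner (a point): inner white dot of the pair that stands at the red pointer at the start; on the top face of the board, 34 mm from the axis; it turns with the board
- mark_outer (a point): outer white dot of the same pair; on the top face of the board, 56 mm from the axis; it turns with the board
- index_knob: black bar knob in the middle of the round board and fast to it: a bar 46 mm long (its x axis), 16 mm wide (its y axis: grip across this) and 30 mm high on a low stem. Origin on the axis at the board's top face, z up; the bar reaches from 12 to 42 mm above the origin. At the start its length points at the red pointer.
- knob_grip (a point): point on the knob's axis at which to grip the bar, 26 mm above the top face of the board (66 mm above the bench)
- index_wheel (a joint): angle (rad) of wheel, board and knob together; about 0 in the first notch at the start, growing CLOCKWISE seen from above. One click is 20 degrees = 0.349 rad, so the third notch is 1.047 rad. Turning out of a notch takes up to about 0.3 N m; half way over (0.175 rad) the roller snaps the wheel on into the next notch.
- punch: the middle one of three alike steel drive punches, a round rod 13.2 mm in diameter and 99 mm long with its tip downward, 0.09 kg. Origin at the centre of the tip, z along the punch to its head. It stands loose in the middle hole of the block, its head 109 mm above the bench.
- punch_tip (a point): centre of the tip (lower end) of that punch
- punch_stand: fixed hardwood block (the nearer of two such blocks on the bench), 46 (x) x 150 (y) x 40 mm high, with three upright round holes of 17 mm in a row along its y axis, 48 mm apart, each 30 mm deep with a 2 mm chamfer (floor 10 mm above the bench). Origin under its centre, straight below the middle hole, z up.
- punch_left: bystander: a like punch in the hole at +48 mm along the block's y axis, its head 109 mm above the bench; origin at its tip
- punch_right: bystander: a like punch in the hole at -48 mm along the block's y axis, its head 109 mm above the bench; origin at its tip
- mallet: bystander: mallet with a white poly head and a wooden handle, lying, 84 x 254 x 49 mm; origin at the centre of its underside, handle toward its +y
- dye_bottle: bystander: small dark squeeze bottle, 42 mm across and 136 mm tall; origin under its centre

How it is judged (in metres and radians):
On the way, in this order (a step that is already met when the one before it is completed fails the run):
1. the punch, held upright, touches the inner dot at the pointer with its tip (within 5 mm), the plate still in its first notch (distance between punch_tip and mark_inner below 0.005 m and contact force between punch and round_board above 0.5 N and angle between punch's own z axis and vertical below 0.2 rad and value of joint index_wheel below 0.1 rad), for 0.1 s.
2. then its tip touches the outer dot (within 5 mm), the plate still in its first notch (distance between punch_tip and mark_outer below 0.005 m and contact force between punch and round_board above 0.5 N and angle between punch's own z axis and vertical below 0.2 rad and value of joint index_wheel below 0.1 rad), for 0.1 s.
3. the punch stands in its middle hole again, let go, the plate still in its first notch (z of punch_tip in the frame of punch_stand below 0.014 m and horizontal distance between punch_tip and punch_stand below 0.006 m and angle between punch's own z axis and vertical below 0.2 rad and contact force between the fingers and punch below 0.1 N and value of joint index_wheel below 0.1 rad), for 0.2 s.
4. the knob is gripped and the plate stands in the third notch (value of joint index_wheel between 0.967 and 1.127 rad and contact force between the fingers and index_knob above 2 N), for 0.3 s.
At the end, for the whole second after the job is handed in: The plate stands within 0.08 rad of the third notch (1.047 rad clockwise of the start) and at rest, the fingers grip the knob with more than 2 N, and the punch stands, let go and upright, on the floor of its middle hole (all of step 4 and z of punch_tip in the frame of punch_stand below 0.014 m and horizontal distance between punch_tip and punch_stand below 0.006 m and angle between punch's own z axis and vertical below 0.2 rad and contact force between the fingers and punch below 0.1 N and velocity of joint index_wheel between -0.1 and 0.1 rad/s); the arm keeps its last pose, push and grip.
It fails at once if the plate is turned on past the third notch toward the fourth (more than 1.30 rad) (value of joint index_wheel above 1.3 rad).
It fails at once if the plate is turned anticlockwise out of its first notch (below -0.25 rad) (value of joint index_wheel below -0.25 rad).
It fails at once if the punch is pressed on the board with more than 40 N (contact force between punch and round_board above 40 N).
It fails at once if one of the other punches, the mallet or the bottle is moved by more than 20 mm (distance of any of punch_left, punch_right, mallet, dye_bottle from where it was at the start of the episode above 0.02 m).
It also fails if it takes over 64 s, if anything falls off the work surface, if the arm or the gripper's body presses on something with over 40 N, if the wrist force passes 120 N, or if a joint passes its speed limit or range.

## Working session

There is one attempt and no reset: what is moved stays moved. The work goes in short steps, Python scripts to look and compute and a tool call to move; the robot and the scene stay as the last step left them, time stands still between calls to the robot, and variables do not carry over. Pictures are saved under pics/ and viewed, at most 12 in all, crops included, and the job is handed in when it is done.

Besides the shell and the picture viewer there is one more tool, called after ">>>" as name(argument=value, ...) on one line, values as JSON. servo_tool: Moves the arm, as the interface text tells. Its arguments: {"type":"object","properties":{"plan":{"type":"array"}},"required":["plan"]}

```bash
mkdir -p pics; python3 - <<'E'
from bench import arm, vision
import cv2,pickle
print(arm.read_state(), arm.hold_point_z)
for n in ("scene","top"):
    d=vision.get_image(n); pickle.dump(d,open(n+".pkl","wb"))
    cv2.imwrite(f"pics/{n}0.png",d["image"][:,:,::-1]); print(n,d["K"],d["world_to_cam"])
E
```

```text
{'clock': 0.0, 'joints': array([-1.06038380e+00,  3.85571201e-01,  6.62848934e-03, -5.18168504e-04,
       -1.19402575e+00, -2.58612659e-01]), 'joint_vel': array([-1.34646289e-03, -2.25729801e-03, -2.32693305e-06,  1.52312315e-03,
        7.84902148e-04,  7.05989608e-04]), 'joint_efforts': array([ 8.19800880e-04, -3.92290735e+01,  1.88396895e+01,  4.18615624e+00,
       -4.72206651e-03,  3.41757918e-06]), 'position': array([ 155.59881041, -604.70969429,  230.21095963]), 'ee_rot': array([-1.25472688e-01,  9.92096451e-01,  1.09709195e-03, -1.84167094e-04]), 'contact_force': array([ 0.77630966, -0.55988868, -0.6733006 ]), 'wrist_torque': array([-0.01974252, -0.03296216, -0.02794456]), 'grasp_force': 0.0, 'gripper_width': 84.98166552072303} 18.700000000000003
scene [[449.84459898   0.         319.11023408]
 [  0.         449.84459898 199.55022805]
 [  0.           0.           1.        ]] [[ 5.08365457e-01 -8.61124748e-01 -5.36005325e-03 -3.22938686e+02]
 [-3.98326031e-01 -2.29624421e-01 -8.88036597e-01  2.93929467e+02]
 [ 7.63479492e-01  4.53582180e-01 -4.59741527e-01  5.36384000e+02]
 [ 0.00000000e+00  0.00000000e+00  0.00000000e+00  1.00000000e+00]]
top [[424.30184111   0.         321.4718422 ]
 [  0.         424.30184111 199.75053271]
 [  0.           0.           1.        ]] [[ 2.20082854e-03 -9.99978478e-01  6.18065454e-03 -1.74339093e+01]
 [-9.90295362e-01 -3.03831010e-03 -1.38945546e-01  6.36044271e+02]
 [ 1.38961334e-01 -5.81487820e-03 -9.90280735e-01  1.02394134e+03]
 [ 0.00000000e+00  0.00000000e+00  0.00000000e+00  1.00000000e+00]]
```

View pics/scene0.png

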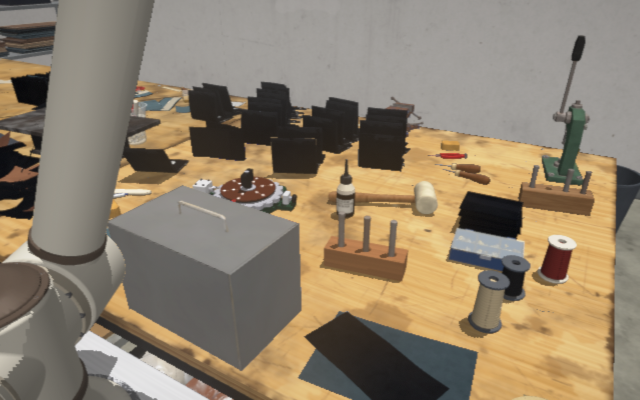

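View pics/top0.png

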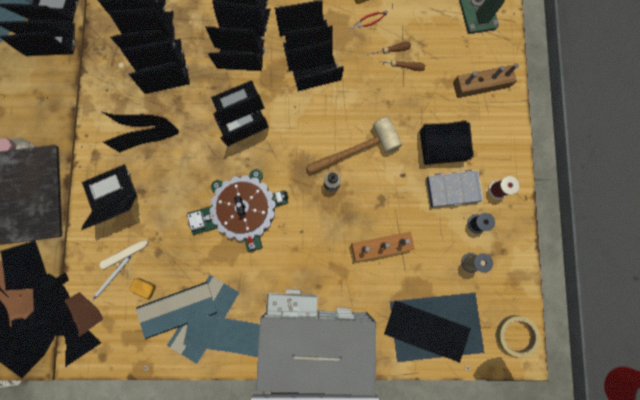

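The scene view shows the stand at (365,255), the indexer at (250,190) and a tall grey box in front of the robot. The top view shows the stand at (382,247), the indexer at (241,208) with its pointer at (250,238), and the bottle at (332,180). Next I'll measure these.

```bash
cat > h.py <<'E'
import numpy as np,cv2,pickle
def load(n): return pickle.load(open(n+".pkl","rb"))
def cast(d,uv,z):
    uv=np.atleast_2d(uv).astype(float); W=np.linalg.inv(d["world_to_cam"])
    r=np.c_[uv,np.ones(len(uv))]@np.linalg.inv(d["K"]).T@W[:3,:3].T; c=W[:3,3]
    return c+r*((z-c[2])/r[:,2])[:,None]
def proj(d,p):
    p=np.atleast_2d(p); q=(p@d["world_to_cam"][:3,:3].T+d["world_to_cam"][:3,3])@d["K"].T
    return q[:,:2]/q[:,2:]
def cloud(d):
    z=d["z_map"]; v,u=np.mgrid[:400,:640]; k=d["K"]
    p=np.stack([(u-k[0,2])/k[0,0]*z,(v-k[1,2])/k[1,1]*z,z],-1)
    W=np.linalg.inv(d["world_to_cam"]); return p@W[:3,:3].T+W[:3,3]
E
python3 - <<'E'
from h import *
d=load("top"); im=d["image"]; P=cloud(d)
hsv=cv2.cvtColor(im,cv2.COLOR_RGB2HSV)
# box
b=P[290:400,255:380]; m=(b[...,2]>60)&(d["z_map"][290:400,255:380]>0)
print("box",b[m].min(0),b[m].max(0),np.percentile(b[m],[2,98],axis=0))
# stand top
s=P[225:270,340:425]; m=(s[...,2]>32)&(s[...,2]<48); m2=(s[...,2]>80)
pts=s[m][:,:2].astype(np.float32); print("stand depth",cv2.minAreaRect(pts),s[m][:,2].mean(), s[m2].mean(0) if m2.any() else 0)
# stand by colour at z=40
print(hsv[247,375],hsv[208,250],hsv[255,330], hsv[240,249],hsv[222,222])
c=P[165:255,180:295]; m=(c[...,2]>33)&(c[...,2]<50); print("idx",c[m].mean(0))
a=cv2.resize(im[165:260,180:300],None,fx=6,fy=6,interpolation=cv2.INTER_CUBIC)
b=cv2.resize(im[225:270,340:425],None,fx=6,fy=6,interpolation=cv2.INTER_CUBIC)
o=np.zeros((570,720+0,3),np.uint8);o[:,:]=a;cv2.imwrite("pics/idx.png",o[:,:,::-1]);cv2.imwrite("pics/stand.png",b[:,:,::-1])
print(P[180,332],P[166,331],P[135,386],P[100:205,300:400][...,2].max())
E
```

```text
box [ 207.56580126 -132.25757743   60.01285966] [415.15467807 121.58697719 196.41425403] [[ 214.80869618 -124.6644949    62.03391456]
 [ 393.68685588  114.31219368  172.47096782]]
stand depth ((522.0234985351562, -169.23004150390625), (45.995750427246094, 150.07211303710938), 10.976005554199219) 40.560961077200766 [ 517.97693574 -150.95407502  221.07537318]
[ 14 152 156] [ 11 135 108] [ 19 142 183] [  3 214 142] [ 10 150 100]
idx [614.60654624 192.77052356  40.18575894]
[677.17975707 -40.76486281  95.19059583] [732.30581508 -41.03798877   2.44123128] [ 803.50975853 -180.78118297   49.43610415] 1102.4726530231608
```

View pics/idx.png

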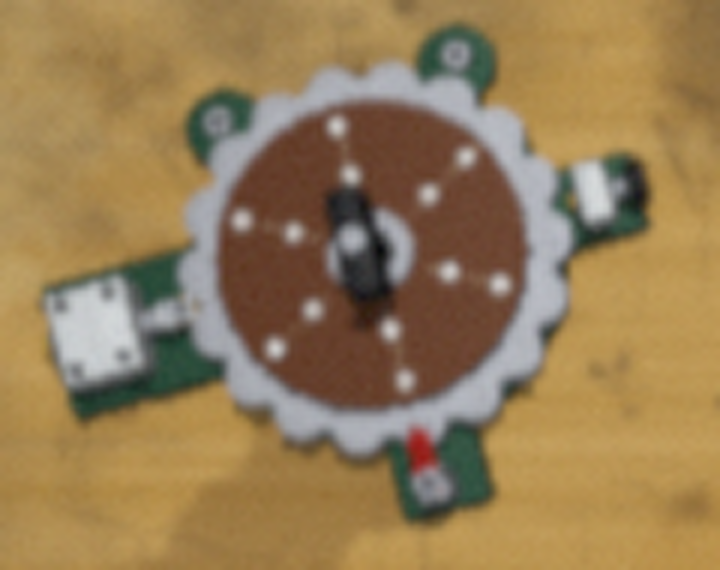

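View pics/stand.png

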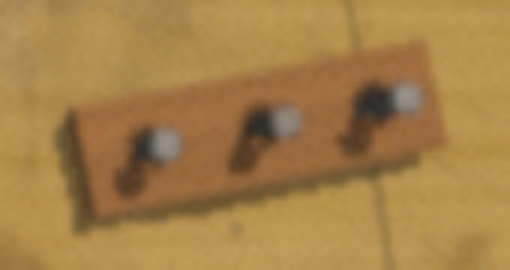

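The crops show the pointer pair at idx crop (391,329) and (405,380), and the middle punch head at stand crop (284,121). I'll fit the exact positions now.

```bash
python3 - <<'E'
from h import *
d=load("top"); im=d["image"]; g=im.min(2)
def cent(x0,y0,w,h,thr,amin,amax):
    c=cv2.resize(g[y0:y0+h,x0:x0+w],None,fx=6,fy=6,interpolation=cv2.INTER_CUBIC)
    n,l,s,ce=cv2.connectedComponentsWithStats((c>thr).astype(np.uint8))
    return [((ce[i]+.5)/6-.5+[x0,y0],s[i,4]) for i in range(1,n) if amin<s[i,4]<amax]
dots=cent(180,165,120,95,125,100,700)
pts=np.array([cast(d,q,40)[0][:2] for q,_ in dots])
c0=np.array([614.6,192.8])
for _ in range(8):
    v=pts-c0; r=np.hypot(*v.T); ok=(abs(r-34)<6)|(abs(r-56)<6)
    R=np.where(abs(r-34)<6,34,56); a=np.arctan2(v[:,1],v[:,0])
    th=np.angle(np.exp(6j*a[ok]).mean())/6
    ar=th+np.round((a-th)/(np.pi/3))*np.pi/3
    pred=np.c_[R*np.cos(ar),R*np.sin(ar)]
    c0=(pts-pred)[ok].mean(0)
print("n",ok.sum(),"c",c0,"th",np.degrees(th),"res",np.abs(pts-pred-c0)[ok].max(0))
for p in pts[ok]: print(p, np.hypot(*(p-c0)), np.degrees(np.arctan2(*(p-c0)[::-1])))
hd=cent(340,225,85,45,125,200,2500)
print([(q,a,cast(d,q,109)[0]) for q,a in hd])
s=load("scene")
for p in ([522,-169.2,109],[522,-169.2,40],list(c0)+[82]): print(proj(s,p))
st=cloud(d)[225:270,340:425]; m=(st[...,2]>36)&(st[...,2]<44); print(cv2.boxPoints(cv2.minAreaRect(st[m][:,:2].astype(np.float32))))
h=cloud(s)[205:260,330:400]; 
for y in (-217,-169,-121):
    m=(h[...,2]>60)&(h[...,2]<112)&(abs(h[...,1]-y)<15); print("scene punch",y,m.sum(),np.median(h[m],0),h[m][:,2].max())
E
```

```text
n 12 c [618.8002154 186.0669994] th 16.177218628469145 res [0.25541149 0.37671352]
[672.35606162 202.00033017] 55.87575229113669 16.568200162187463
[659.41548964 147.04558532] 56.32291947602845 -43.85342708465325
[651.62846883 195.5319375 ] 34.165469066770754 16.083162011244916
[643.52290455 162.35540807] 34.25566992721345 -43.80408618821404
[632.07755461 240.82191707] 56.34171408169111 76.36962534723953
[626.91830957 218.73248722] 33.65913765611511 76.04348301338206
[610.72888566 152.9731393 ] 34.06390963480798 -103.70639975972992
[605.42553242 131.66295382] 56.02394416305192 -103.81168745441217
[594.40129122 209.67800986] 33.95272177223784 135.9402236879582
[586.00619059 176.93811647] 34.04092487741275 -164.44437602827622
[578.14164569 224.75292605] 56.122368188225636 136.42417998025888
[564.98025035 170.31118191] 56.07882329465615 -163.682585580977
[(array([407.35392157, 240.70163399]), np.int32(255), array([ 531.05908794, -216.19345367,  109.        ])), (array([367.36373391, 248.53469242]), np.int32(233), array([ 512.65655436, -122.49013485,  109.        ]))]
[[367.8467698  215.17095683]]
[[366.20390045 247.40361885]]
[[247.07340813 170.52755773]]
[[ 485.1596    -99.945366]
 [ 513.73303  -247.27222 ]
 [ 558.8874   -238.51471 ]
 [ 530.31396   -91.18787 ]]
scene punch -217 170 [ 524.22064536 -218.40818088   86.42078171] 109.18475280659885
scene punch -169 159 [ 515.36430428 -171.64056762   88.47605936] 108.04062829734386
scene punch -121 153 [ 506.15387041 -124.9923419    86.93027597] 108.70938237150853
```

>>> servo_tool(plan=[[0.102,0.121,0,0,0,0.063,1],[0.102,0.121,0,0,0,0.063,1],[0.102,0.121,0,0,0,0.063,1],[0.102,0.121,0,0,0,0.063,1],[0.102,0.121,0,0,0,0.063,1],[0.102,0.121,0,0,0,0.063,1],[0.102,0.121,0,0,0,0.063,1],[0.102,0.121,0,0,0,0.063,1],[0.102,0.121,0,0,0,0.063,1],[0.102,0.121,0,0,0,0.063,1],[0.102,0.121,0,0,0,0.063,1],[0.102,0.121,0,0,0,0.063,1],[0,0,0,0,0,0,1],[0,0,0,0,0,0,1]])

```text
clock: 1.85
position: [522.5, -169.5, 230.8]
ee_rot: [0.772, -0.636, -0.001, 0.0]
contact_force: [-0.2, 1.5, 1.0]
gripper_width: 85.5
grasp_force: 0.0
```

```bash
cat >> h.py <<'E'
def wrist():
    from bench import arm,vision
    from scipy.spatial.transform import Rotation as R
    s=arm.read_state(); d=vision.get_image("wrist")
    T=np.eye(4);T[:3,:3]=R.from_quat(s["ee_rot"]).as_matrix();T[:3,3]=s["position"]
    d["world_to_cam"]=np.linalg.inv(T@d["mount"]); return d
E
python3 - <<'E'
from h import *
d=wrist(); pickle.dump(d,open("w1.pkl","wb")); im=d["image"].copy()
for i in (-1,0,1):
    for z in (109,40):
        q=proj(d,[522-9.2*i,-169.2+47.1*i,z])[0]; print(i,z,q); cv2.circle(im,tuple(int(v) for v in q),3,(0,255,0),1)
cv2.imwrite("pics/w1.png",im[:,:,::-1])
E
```

```text
-1 109 [315.06716655 136.89942321]
-1 40 [314.99118311 129.28856647]
0 109 [315.10694782 190.91154418]
0 40 [315.02653469 173.20385301]
1 109 [315.14272883 239.49240334]
1 40 [315.05898927 213.52035466]
```

View pics/w1.png

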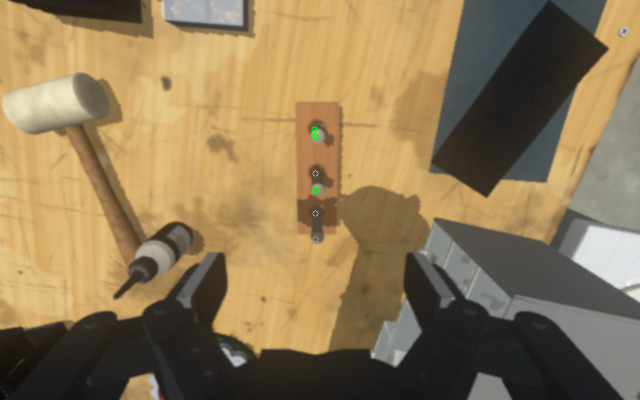

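The wrist view confirms the predictions: the middle head is at (316,190), within 2 px. I'll go down and grip.

>>> servo_tool(plan=[[0,0,-0.1,0,0,0,1],[0,0,-0.1,0,0,0,1],[0,0,-0.1,0,0,0,1],[0,0,-0.1,0,0,0,1],[0,0,-0.1,0,0,0,1],[0,0,-0.034,0,0,0,1],[0,0,-0.034,0,0,0,1],[0,0,0,0,0,0,1],[0,0,0,0,0,0,0],[0,0,0,0,0,0,0],[0,0,0,0,0,0,0],[0,0,0,0,0,0,0],[0,0,0,0,0,0,0],[0,0,0,0,0,0,0],[0,0,0,0,0,0,0],[0,0,0,0,0,0,0]])

```text
clock: 3.9
position: [522.9, -169.7, 61.1]
ee_rot: [0.772, -0.636, 0.0, 0.0]
contact_force: [-1.4, 0.7, 2.5]
gripper_width: 11.6
grasp_force: 58.4
```

>>> servo_tool(plan=[[0,0,0.05,0,0,0,0],[0,0,0.08,0,0,0,0],[0,0,0.1,0,0,0,0],[0,0,0.1,0,0,0,0],[0,0,0.1,0,0,0,0],[0,0,0,0,0,0,0],[0,0,0,0,0,0,0]])

```text
clock: 4.78
position: [522.2, -169.4, 189.3]
ee_rot: [0.772, -0.636, -0.001, 0.0]
contact_force: [0.0, 0.3, -1.7]
gripper_width: 11.4
grasp_force: 58.4
```

```bash
python3 - <<'E'
from h import *
from bench import vision
s=vision.get_image("scene"); pickle.dump(s,open("s2.pkl","wb")); P=cloud(s)
m=(np.hypot(P[...,0]-522,P[...,1]+169.4)<22)&(P[...,2]>115)&(P[...,2]<185)
for z in range(130,185,8):
    k=m&(abs(P[...,2]-z)<4); print(z,k.sum(),np.median(P[k],0) if k.any() else "")
a=proj(s,[[522,-169,138],[522,-169,190]]); print(a)
im=cv2.resize(s["image"][100:280,290:440],None,fx=3,fy=3,interpolation=cv2.INTER_CUBIC); cv2.imwrite("pics/s2.png",im[:,:,::-1])
E
```

```text
130 0 
138 9 [ 518.24657016 -170.20540629  139.82813635]
146 22 [ 517.57392471 -170.44140078  146.47066291]
154 21 [ 517.29259801 -170.78055191  153.41402568]
162 22 [ 516.30502065 -170.34979036  162.19257236]
170 30 [ 516.3674624  -170.99226908  169.34809184]
178 31 [ 516.40357197 -171.39601778  177.9136122 ]
[[368.47327581 200.82974753]
 [369.84141614 173.92364523]]
```

View pics/s2.png

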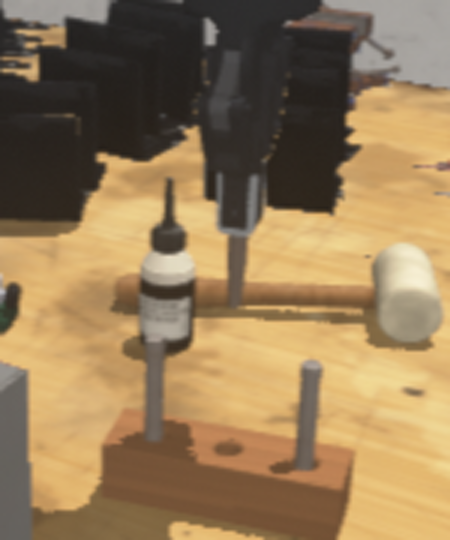

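The view shows the punch hanging nearly upright (tip at (235,305)) with the middle hole empty. I'll carry it to above the inner dot.

>>> servo_tool(plan=[[0.021,0.115,0,0,0,0,0],[0.021,0.115,0,0,0,0,0],[0.021,0.115,0,0,0,0,0],[0.021,0.115,0,0,0,0,0],[0.021,0.115,0,0,0,0,0],[0.021,0.115,0,0,0,0,0],[0.021,0.115,0,0,0,0,0],[0.021,0.115,0,0,0,0,0],[0.021,0.115,0,0,0,0,0],[0.021,0.115,0,0,0,0,0],[0,0,-0.1,0,0,0,0],[0,0,-0.1,0,0,0,0],[0,0,0,0,0,0,0],[0,0,0,0,0,0,0]])

```text
clock: 6.58
position: [586.5, 175.4, 130.3]
ee_rot: [0.772, -0.636, 0.0, -0.0]
contact_force: [0.4, 0.7, -0.9]
gripper_width: 11.6
grasp_force: 58.5
```

```bash
python3 - <<'E'
from h import *
from bench import vision
s=vision.get_image("scene"); P=cloud(s)
t=np.array([586.5,175.4])
m=(np.hypot(P[...,0]-t[0],P[...,1]-t[1])<22)&(P[...,2]>74)&(P[...,2]<125)
for z in range(78,125,8):
    k=m&(abs(P[...,2]-z)<4); print(z,k.sum(),np.median(P[k],0)-[*t,0] if k.any() else "")
d=wrist(); im=d["image"].copy()
q=proj(d,[[586.15,176.6,40],[565,170.45,40],[586.5,175.4,79],[618.8,186.1,82]]); print(q)
qs=proj(s,[[586.15,176.6,40],[565,170.45,40],[586.5,175.4,79],[618.8,186.1,82]]);print(qs)
a=cv2.resize(im[100:330,180:460],None,fx=1.6,fy=1.6); b=cv2.resize(s["image"][130:220,195:305],None,fx=4,fy=4,interpolation=cv2.INTER_CUBIC)
o=np.zeros((370,890,3),np.uint8); o[:368,:448]=a; o[:360,449:889]=b; o=cv2.resize(o,None,fx=.89,fy=.89);cv2.imwrite("pics/w2.png",o[:,:,::-1])
E
```

```text
78 27 [11.29803307  0.4574489  79.57188082]
86 14 [-3.68680773 -2.10479451 85.47813956]
94 13 [-3.33189694 -1.68328132 93.56660055]
102 14 [ -5.2910454   -2.79719514 102.91759135]
110 16 [ -5.74452869  -1.83110449 110.0407339 ]
118 17 [ -4.96271984  -3.26181266 118.79030101]
[[315.48000095 202.7798969 ]
 [342.83051955 200.44807236]
 [315.26584867 219.51665162]
 [265.37033468 227.08593938]]
[[242.8536871  192.82909668]
 [239.05653273 197.01518579]
 [241.94114127 177.6054841 ]
 [247.06226088 170.52477189]]
```

View pics/w2.png

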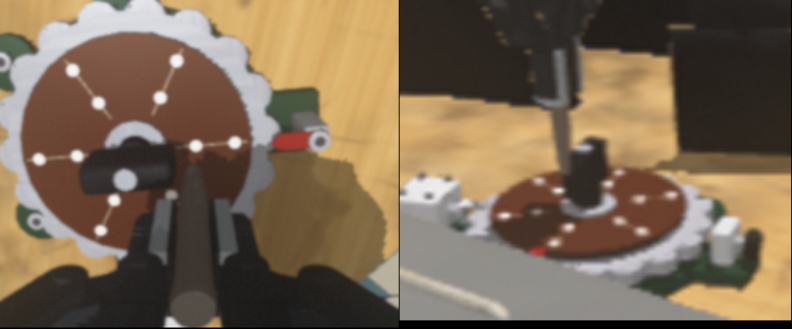

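The wrist view shows the inner dot at (196,146) and the tip at about (194,167). I'll compare them numerically.

```bash
python3 - <<'E'
from h import *
d=wrist(); pickle.dump(d,open("w3.pkl","wb")); im=d["image"]; g=im.min(2)
n,l,s,c=cv2.connectedComponentsWithStats((g[180:225,290:370]>130).astype(np.uint8))
for i in range(1,n): print("dot",c[i]+[290,180],s[i,4],cast(d,c[i]+[290,180],40))
Z=d["z_map"]
for v in range(206,300,6):
    k=np.where((Z[v,290:345]>0)&(Z[v,290:345]<Z[195,316]-25))[0]+290
    print(v,k.min() if len(k) else None,k.max() if len(k) else None, np.median(Z[v,k]) if len(k) else 0, im[v,300:332:4].max(1))
from bench import arm; print(arm.read_state()["position"])
print(proj(d,[[586.5,175.4,z] for z in (79,90,100,110)]))
E
```

```text
dot [362.39666667 190.19333333] 300 [[551.66736421 159.24158069  40.        ]]
dot [291.57575758 195.78787879] 33 [[606.10182471 174.63509295  40.        ]]
dot [344.5        199.36764706] 68 [[563.92954007 169.45580824  40.        ]]
dot [317.31818182 201.81818182] 66 [[584.92342217 175.67587411  40.        ]]
206 290 299 217.59082 [ 41  63  63  74 158 132  76  77]
212 290 302 207.41724 [ 41  60  66  71 100  78  66  65]
218 290 320 205.50964 [42 57 64 69 67 63 65 63]
224 290 322 201.26868 [40 62 63 64 68 62 62 62]
230 290 323 183.85718 [47 60 62 64 69 64 62 61]
236 307 325 171.15427 [153 117  61  62  62  64  60  62]
242 291 340 150.42026 [72 66 61 63 62 61 61 40]
248 290 341 144.60406 [57 52 59 60 63 63 59 36]
254 290 344 140.33598 [43 54 62 61 61 61 58 37]
260 290 344 134.02884 [38 47 60 61 60 62 60 33]
266 290 344 132.05443 [37 48 59 61 62 60 59 37]
272 290 344 131.99672 [32 53 59 60 61 58 59 40]
278 290 344 129.18196 [34 55 59 61 59 61 59 43]
284 290 344 125.11404 [32 55 60 61 62 60 59 47]
290 290 344 122.150696 [34 57 58 59 62 60 59 48]
296 290 344 117.97532 [35 58 60 61 59 60 59 55]
[586.71077277 175.589789   131.33473325]
[[315.37793476 219.31224134]
 [315.34927069 225.66934626]
 [315.32044811 232.06160735]
 [315.2885586  239.13404903]]
```

>>> servo_tool(plan=[[-0.009,-0.001,-0.03,0,0,0,0],[0,0,-0.03,0,0,0,0],[0,0,-0.03,0,0,0,0],[0,0,-0.03,0,0,0,0],[0,0,0,0,0,0,0],[0,0,-0.004,0,0,0,0],[0,0,0,0,0,0,0],[0,0,0,0,0,0,0]])

```text
clock: 7.72
position: [583.4, 175.1, 93.0]
ee_rot: [0.772, -0.636, 0.0, -0.0]
contact_force: [0.7, -0.0, -0.4]
gripper_width: 11.6
grasp_force: 58.5
```

>>> servo_tool(plan=[[0,0,-0.004,0,0,0,0],[0,0,-0.004,0,0,0,0],[0,0,0,0,0,0,0],[0,0,0,0,0,0,0]])

```text
clock: 8.22
position: [583.3, 175.1, 90.6]
ee_rot: [0.772, -0.636, 0.0, -0.0]
contact_force: [-0.1, -0.3, 2.3]
gripper_width: 11.5
grasp_force: 58.6
```

>>> servo_tool(plan=[[0,0,-0.004,0,0,0,0],[0,0,0,0,0,0,0],[0,0,0,0,0,0,0]])

```text
clock: 8.6
position: [583.4, 175.1, 89.9]
ee_rot: [0.772, -0.636, 0.0, -0.0]
contact_force: [-1.2, 0.1, 5.2]
gripper_width: 11.7
grasp_force: 58.8
```

```bash
python3 - <<'E'
from h import *
d=wrist(); im=d["image"]
q=proj(d,[[585.5,176.1,40],[564.5,170,40],[583.4,175.1,40],[583.4,175.1,90]]); print(q)
u,v=320,220
cr=cv2.resize(im[170:270,270:390],None,fx=6,fy=6,interpolation=cv2.INTER_CUBIC)
cv2.imwrite("pics/w4.png",cr[:,:,::-1])
E
```

```text
[[311.34489322 221.617803  ]
 [343.66713758 218.91428784]
 [314.67889415 220.82167347]
 [314.49021161 257.28638997]]
```

View pics/w4.png

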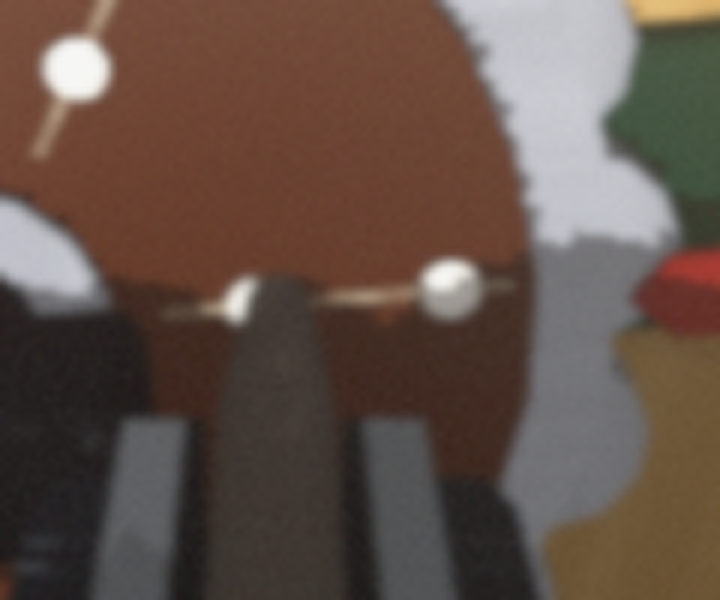

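The crop shows the tip at (282,306) and the inner dot centre at about (257,306). That puts the tip 2.7 mm outward of the dot, which is inside tolerance. I'll re-centre, press again, then do the outer dot.

>>> servo_tool(plan=[[0,0,0.02,0,0,0,0],[0.008,0.002,0,0,0,0,0],[0,0,-0.013,0,0,0,0],[0,0,-0.007,0,0,0,0],[0,0,0,0,0,0,0],[0,0,0,0,0,0,0],[0,0,0,0,0,0,0]])

```text
clock: 9.52
position: [585.9, 175.7, 89.9]
ee_rot: [0.772, -0.636, 0.0, -0.0]
contact_force: [0.1, -0.3, 5.1]
gripper_width: 11.7
grasp_force: 59.0
```

>>> servo_tool(plan=[[0,0,0.03,0,0,0,0],[-0.035,-0.01,0,0,0,0,0],[-0.035,-0.01,0,0,0,0,0],[0,0,-0.015,0,0,0,0],[0,0,-0.008,0,0,0,0],[0,0,-0.007,0,0,0,0],[0,0,0,0,0,0,0],[0,0,0,0,0,0,0],[0,0,0,0,0,0,0]])

```text
clock: 10.65
position: [564.5, 169.5, 89.8]
ee_rot: [0.772, -0.636, -0.0, 0.0]
contact_force: [-2.3, -1.1, 5.6]
gripper_width: 11.9
grasp_force: 59.0
```

>>> servo_tool(plan=[[0,0,0.06,0,0,0,0],[0,0,0.1,0,0,0,0],[0,0,0.1,0,0,0,0],[0,0,0.075,0,0,0,0],[-0.014,-0.113,0,0,0,0,0],[-0.014,-0.113,0,0,0,0,0],[-0.014,-0.113,0,0,0,0,0],[-0.014,-0.113,0,0,0,0,0],[-0.014,-0.113,0,0,0,0,0],[-0.014,-0.113,0,0,0,0,0],[-0.014,-0.113,0,0,0,0,0],[-0.014,-0.113,0,0,0,0,0],[-0.014,-0.113,0,0,0,0,0],[-0.014,-0.113,0,0,0,0,0],[0,0,-0.1,0,0,0,0],[0,0,-0.1,0,0,0,0],[0,0,-0.08,0,0,0,0],[0,0,0,0,0,0,0],[0,0,0,0,0,0,0]])

```text
clock: 13.02
position: [523.6, -169.5, 106.4]
ee_rot: [0.772, -0.636, 0.001, -0.0]
contact_force: [-0.7, 0.2, -1.0]
gripper_width: 11.8
grasp_force: 58.6
```

```bash
python3 - <<'E'
from h import *
d=wrist(); im=d["image"]
print(proj(d,[[522,-169.2,40],[523.6,-169.5,55],[512.8,-122.1,109],[531.2,-216.3,109],[531.2,-216.3,40]]))
cr=cv2.resize(im[110:280,250:380],None,fx=3.5,fy=3.5,interpolation=cv2.INTER_CUBIC)
s=__import__("bench").vision.get_image("scene")["image"][195:285,320:410]; s=cv2.resize(s,(595,595),interpolation=cv2.INTER_CUBIC)
o=np.zeros((595,455+300,3),np.uint8);o[:,:455]=cr;o[:,455:]=s[:,100:400];cv2.imwrite("pics/w5.png",o[:,:,::-1])
E
```

```text
[[316.92284318 213.0556438 ]
 [314.7878965  220.03243106]
 [317.28868947 337.05408597]
 [317.68294415 168.81941596]
 [317.03207378 146.90473443]]
```

View pics/w5.png

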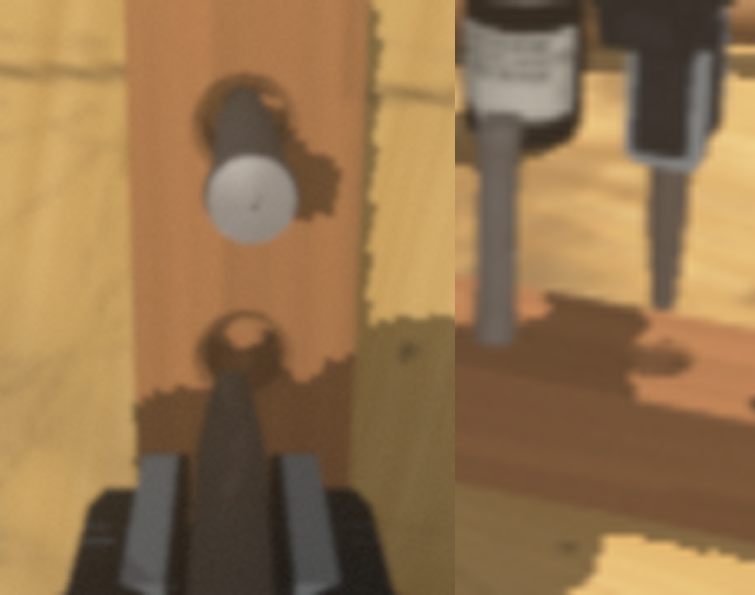

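The wrist crop shows the hole at (242,351) and the tip at x≈232, so the tip needs to go about 2 mm in -x and 1 mm in -y. The scene view agrees. I'll correct that and insert the punch.

>>> servo_tool(plan=[[-0.006,-0.004,0,0,0,0,0],[0,0,-0.03,0,0,0,0],[0,0,-0.03,0,0,0,0],[0,0,-0.03,0,0,0,0],[0,0,0,0,0,0,0],[0,0,0,0,0,0,0]])

```text
clock: 13.88
position: [521.0, -170.6, 78.6]
ee_rot: [0.772, -0.636, 0.0, 0.0]
contact_force: [-0.1, 0.0, -0.7]
gripper_width: 11.5
grasp_force: 58.6
```

>>> servo_tool(plan=[[0,0,-0.025,0,0,0,0],[0,0,-0.025,0,0,0,0],[0,0,0,0,0,0,0],[0,0,0,0,0,0,0]])

```text
clock: 14.38
position: [520.9, -170.6, 63.6]
ee_rot: [0.772, -0.636, 0.0, 0.0]
contact_force: [-0.4, -0.9, -0.9]
gripper_width: 11.5
grasp_force: 58.6
```

>>> servo_tool(plan=[[0,0,-0.006,0,0,0,0],[0,0,0,0,0,0,0],[0,0,0,0,0,0,0.4],[0,0,0,0,0,0,1],[0,0,0,0,0,0,1],[0,0,0,0,0,0,1],[0,0,0,0,0,0,1],[0,0,0,0,0,0,1]])

```text
clock: 15.38
position: [520.8, -170.6, 61.8]
ee_rot: [0.772, -0.636, 0.0, 0.0]
contact_force: [0.2, 1.0, 0.5]
gripper_width: 85.3
grasp_force: 0.0
```

>>> servo_tool(plan=[[0,0,0.06,0,0,0,1],[0,0,0.1,0,0,0,1],[0,0,0.12,0,0,0,1],[0,0,0.1,0,0,0,1],[0,0,0.05,0,0,0,1],[0.0295,0.108,0,0,0,0.0755,1],[0.0295,0.108,0,0,0,0.0755,1],[0.0295,0.108,0,0,0,0.0755,1],[0.0295,0.108,0,0,0,0.0755,1],[0.0295,0.108,0,0,0,0.0755,1],[0.0295,0.108,0,0,0,0.0755,1],[0.0295,0.108,0,0,0,0.0755,1],[0.0295,0.108,0,0,0,0.0755,1],[0.0295,0.108,0,0,0,0.0755,1],[0.0295,0.108,0,0,0,0.0755,1],[0.0295,0.108,0,0,0,0.0755,1],[0,0,0,0,0,0,1],[0,0,0,0,0,0,1]])

```text
clock: 17.62
position: [617.6, 185.4, 189.9]
ee_rot: [0.99, 0.141, -0.001, 0.0]
contact_force: [1.2, -0.1, -0.0]
gripper_width: 85.6
grasp_force: 0.0
```

```bash
python3 - <<'E'
from h import *
from bench import arm,vision
st=arm.read_state(); print(st["position"],st["joints"],st["ee_rot"])
d=wrist(); im=d["image"]; s=vision.get_image("scene"); P=cloud(s)
for y in (-217,-169,-121):
    h=P[200:260,330:400]; m=(h[...,2]>60)&(h[...,2]<112)&(abs(h[...,1]-y)<15); print(y,np.median(h[m],0),h[m][:,2].max())
print(proj(d,[[618.5,186,82],[618.5,186,40],[st["position"][0],st["position"][1],60]]))
cv2.imwrite("pics/w6.png",im[:,:,::-1])
E
```

```text
[617.59029439 185.41572918 189.85126384] [ 5.41983251e-01  4.48376780e-01  2.04585473e-03 -2.52880554e-04
 -1.12655438e+00  1.31107718e+00] [ 9.90064504e-01  1.40610006e-01 -1.00621742e-03  3.02496665e-04]
-217 [ 524.65136596 -218.21113219   86.78229183] 108.54967592068726
-169 [ 515.3178906  -172.02223449   86.97859263] 108.81799889873605
-121 [ 506.03570042 -124.84272339   88.10173815] 108.23062716766526
[[314.14038713 192.57926478]
 [314.23534321 180.0580169 ]
 [314.52890264 186.65870907]]
```

View pics/w6.png

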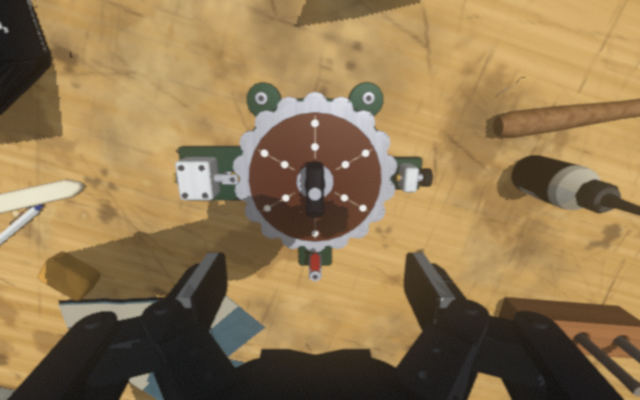

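The view shows the knob at (315,190), lined up between the fingers. The punch stands back in its hole, with its head at 108.8 mm. I'll lower and grip the knob.

>>> servo_tool(plan=[[0.002,0.001,-0.09,0,0,0,1],[0,0,-0.09,0,0,0,1],[0,0,-0.09,0,0,0,1],[0,0,-0.09,0,0,0,1],[0,0,-0.09,0,0,0,1],[0,0,-0.02,0,0,0,1],[0,0,0,0,0,0,1],[0,0,0,0,0,0,0],[0,0,0,0,0,0,0],[0,0,0,0,0,0,0],[0,0,0,0,0,0,0],[0,0,0,0,0,0,0],[0,0,0,0,0,0,0],[0,0,0,0,0,0,0],[0,0,0,0,0,0,0]])

```text
clock: 19.6
position: [618.9, 186.3, 50.5]
ee_rot: [0.99, 0.141, 0.0, -0.0]
contact_force: [-2.1, 1.0, 5.9]
gripper_width: 15.4
grasp_force: 58.7
```

>>> servo_tool(plan=[[0,0,0,0,0,-0.04,0],[0,0,0,0,0,-0.04,0],[0,0,0,0,0,-0.04,0],[0,0,0,0,0,-0.04,0],[0,0,0,0,0,-0.04,0],[0,0,0,0,0,-0.04,0],[0,0,0,0,0,-0.04,0],[0,0,0,0,0,-0.04,0],[0,0,0,0,0,-0.04,0],[0,0,0,0,0,-0.04,0],[0,0,0,0,0,-0.04,0],[0,0,0,0,0,-0.04,0],[0,0,0,0,0,-0.02,0],[0,0,0,0,0,0,0],[0,0,0,0,0,0,0]])

```text
clock: 21.48
position: [618.6, 185.3, 50.5]
ee_rot: [0.936, -0.351, -0.0, 0.001]
contact_force: [-2.2, -0.8, 6.3]
gripper_width: 15.2
grasp_force: 59.5
```

```bash
python3 - <<'E'
from h import *
from bench import arm
from scipy.spatial.transform import Rotation as R
st=arm.read_state(); y=R.from_quat(st["ee_rot"]).as_matrix()[:,1]; print(st["position"],"yaw y",np.degrees(np.arctan2(y[1],y[0])),st["contact_force"],st["wrist_torque"],st["grasp_force"])
d=wrist(); im=d["image"]; P=d["z_map"]; g=im.min(2)
n,l,s,c=cv2.connectedComponentsWithStats((g>130).astype(np.uint8))
for i in range(1,n):
    if 15<s[i,4]<400:
        p=cast(d,c[i],40)[0][:2]-[618.5,186]; r=np.hypot(*p)
        if abs(r-34)<5 or abs(r-56)<5: print(c[i].round(1),r.round(1),np.degrees(np.arctan2(p[1],p[0])).round(1),s[i,4])
cv2.imwrite("pics/w7.png",cv2.resize(im,(640,400))[:,:,::-1])
E
```

```text
[618.64405315 185.31363141  50.47782411] yaw y -131.08503373010404 [-2.15162125 -0.78156811  6.27196395] [-0.61359514  0.56641546 -0.09487851] 59.48848377680406
[315.1 146.9] 55.8 -42.1 192
[315.3 189.4] 33.8 -43.0 155
[223.2 200.5] 54.8 18.4 149
[407.4 200.1] 56.8 -101.6 150
[260.4 219.9] 32.9 18.2 143
[370.  219.8] 34.7 -102.1 137
[261.7 274.5] 33.7 78.3 36
[368.6 274.4] 35.5 -158.9 38
```

View pics/w7.png

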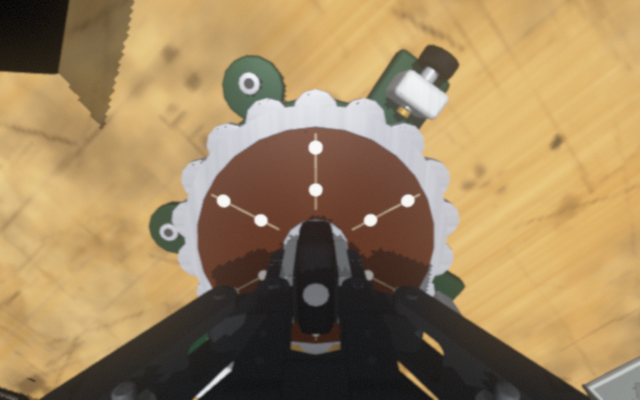

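The view shows the dots turned with the knob to about 58°, and still gripped. I'll nudge the last 2°.

>>> servo_tool(plan=[[0,0,0,0,0,-0.018,0],[0,0,0,0,0,0,0],[0,0,0,0,0,0,0],[0,0,0,0,0,0,0],[0,0,0,0,0,0,0]])

```text
clock: 22.15
position: [618.6, 185.3, 50.5]
ee_rot: [0.93, -0.368, -0.0, 0.001]
contact_force: [-2.0, -2.5, 5.9]
gripper_width: 15.1
grasp_force: 59.7
```

```bash
python3 - <<'E'
from h import *
from bench import arm,vision
from scipy.spatial.transform import Rotation as R
st=arm.read_state(); y=R.from_quat(st["ee_rot"]).as_matrix()[:,1]; print(st["position"],"yaw y",np.degrees(np.arctan2(y[1],y[0])),st["grasp_force"],st["wrist_torque"])
d=wrist(); g=d["image"].min(2)
n,l,s,c=cv2.connectedComponentsWithStats((g>130).astype(np.uint8))
for i in range(1,n):
    if 15<s[i,4]<400:
        p=cast(d,c[i],40)[0][:2]-[618.5,186]; r=np.hypot(*p)
        if abs(r-34)<5 or abs(r-56)<5: print(r.round(1),np.degrees(np.arctan2(p[1],p[0])).round(1))
P=cloud(vision.get_image("scene"))[200:260,330:400]
m=(P[...,2]>60)&(P[...,2]<112)&(abs(P[...,1]+169)<15); print(np.median(P[m],0),P[m][:,2].max())
E
```

```text
[618.59713434 185.29994712  50.48293692] yaw y -133.15574571918256 59.70095079392195 [-0.61787729  0.55684908 -0.10745884]
56.0 -44.5
33.9 -45.2
54.8 16.1
56.7 -103.9
33.0 15.7
34.8 -104.4
33.7 76.0
35.6 -161.1
[ 515.53273645 -171.73528646   86.9617432 ] 108.37608468260572
```

The dot pairs are back on the original 16.2° grid, so the plate has turned 60°. The grip is firm and the punch is standing in its hole.

```bash
python3 -c "
from bench import arm; print(arm.job_done())"
```

```text
the job is handed in; nothing more can be done
None
```

The job is handed in: I pressed both dots (about 5 N each, inner first), stood the punch back in its middle hole, and turned the plate three clicks (60°) clockwise with the knob still gripped; no verdict came back.

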